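# Sweep the loose nuts into the bench pan

## Task

Clear the mat on the lab bench: with the fingertips, sweep the three flat brass hex nuts along the bench through the open side of the low steel pan, until all three lie wholly inside it. Only push them, flat on the bench, and never pick them up or lift them. Leave the vial and the tall brass union that stand among them, and everything else on the bench, standing where they are.

Things in the scene. Friction and masses are not known exactly. Their poses are not given: they have to be found in the camera images.
- pan: Low fixed steel pan, open on one long side: inside 250 mm wide (x), 100 mm deep (y); the other sides have walls 25 mm high, 4 mm thick. Origin at the centre of the inner floor, at bench height; z up. Open mouth at its y = -50 mm, facing -y; back wall at y = +50, side walls at x = -125 and +125 mm. Floor level with the bench, no lip. Nuts start at its y of about -160 to -340 mm
- nut1: one of three identical loose brass hexagonal nuts lying flat: 28 mm across the flats, 32 mm across the corners, 14 mm high, 14 mm bore, 35 to 70 g. Origin at the centre of its underside, z up along the bore; at any yaw
- nut2: one of three identical loose brass hexagonal nuts lying flat: 28 mm across the flats, 32 mm across the corners, 14 mm high, 14 mm bore, 35 to 70 g. Origin at the centre of its underside, z up along the bore; at any yaw
- nut3: one of three identical loose brass hexagonal nuts lying flat: 28 mm across the flats, 32 mm across the corners, 14 mm high, 14 mm bore, 35 to 70 g. Origin at the centre of its underside, z up along the bore; at any yaw
- vial: Bystander among the nuts: upright amber glass vial with a metal cap, 20 mm diameter, 40 mm high, light and easily knocked over. Origin at the centre of its underside, z up. Must stay standing in place
- union: Bystander among the nuts: upright brass tube union with a hexagonal middle, up to 23 mm across, 44 mm high. Origin at the centre of its underside, z up. Must stay standing in place
- beaker: Bystander to the left: glass beaker, 68 mm diameter, 90 mm high; origin at the centre of its underside
- jar: Bystander to the right: amber jar with white lid, 56 mm diameter, 65 mm high; origin at the centre of its underside
- bottle: Bystander at the back: white plastic bottle, 60 mm diameter, 120 mm high; origin at the centre of its underside
- wrench: Bystander at the back: steel wrench lying on the bench, 170 mm long, its length along its x; origin underneath it, near its middle

How it is judged:
By the outcome, as a careful person would: the job done as asked, in the order asked, and still so for the second after the job is handed in, with the robot touching nothing.
It also fails if it takes over 67 s, if anything falls off the work surface, if the arm or the gripper's body presses on something with over 40 N, if the wrist force passes 120 N, or if a joint passes its speed limit or range.

## Robot

A 7-joint arm with a two-finger parallel gripper is mounted at the origin on the work surface. World frame = base frame: x ahead of the robot, y to its left, z up, the work surface at z = 0. Lengths are in mm, angles in rad, forces in N, time in s.
With the tool pointing down it reaches from about 425 to 925 mm from the base axis. Payload 6.8 kg.
Tool frame: the origin (TCP) lies at the very end of the fingers, on their centre line; the grasp point (between the pads) lies 19 mm behind it; z points along the fingers, y is the direction in which the jaws open and shut (so a half turn about z gives the same grasp; the last joint's range is limited). The gripper opens to 85 mm and grips with 20 to 120 N. Pads are 22 mm wide; open, the fingers measure 114 mm over their backs; the gripper's body (76 mm by 85 mm) begins 54 mm behind the grasp point. The pads swing forward as they close: fully open they stand 13 mm farther back than shut.
Start: joints at [1.018, 0.477, 0.022, 1.555, -0.011, 1.109, -0.083], TCP at [290.449, -609.334, 209.108] pointing down, gripper open.
Joint ranges: [-2.96, 2.96], [-0.34, 2.1], [-1.41, 1.46], [0.24, 2.44], [-1.37, 4.51], [0.17, 1.92], [-2.96, 2.96]. Speed limits (rad/s): [2.39, 2.39, 3.14, 3.14, 3.14, 3.14, 3.14].

## Interface

Orientations are given as a rotation vector (axis times angle).
In Python, from plant import read_state, read_camera, sign_off gives the robot as it stands.
- The arm moves only by the tool jog_arm, never from a script. Its arguments are lists of equal length, an entry for each row: "claw": the closure, from -1 (fully open) to 1 (shut); "xyz": the shift along the tool's x, y, z in cm, a list of three; "turn": the turn about the tool's z in degrees. In form: {"claw": [claw, ...], "xyz": [[x, y, z], ...], "turn": [turn, ...]}. A call has 1 to 20 rows; each row is the pose to reach, as a shift and turn from the pose measured when the call began, along the tool's axes at that moment; what a row does not reach only later rows make up. A row lasts 1/12 s, in which the tool goes at most 41.7 mm and 7.16 degrees, less where a joint would pass 70% of its speed; a pose out of reach is approached as far as the arm can. A call with a gripper value outside its range is refused whole. The fingers move at their own pace and stop on an object; "force" is the grip in N (left out, the last holds). Time passes only in rows, so rows that repeat a pose let the fingers close. It gives the time, the measured TCP pose, the force and the opening at its end, in the units of the state.
- read_state(): the state, without advancing time (a new reading comes with each control period).
- read_camera(name): name is "side" or "top"; returns a dict with "pixels" (420x560x3 uint8, red, green, blue), "depth" (420x560 float32, mm along the optical axis (not along the pixel's ray), 0 where there is no reading), "intrinsics" (3x3 intrinsics, pixels), "T" (4x4, takes a point from camera to world coordinates). Camera axes: x right, y up, looking along -z (the intrinsics and any distortion apply to the point x, -y, -z); pixel columns grow to the right and rows downward; lengths in mm; the calibration is good to about 2 mm. A picture is of the moment at which its call begins.
- sign_off(): hands the job in, once; it reports no verdict.
The state is a dict: "clock": time; "joint_pos": joint angles; "dq": joint speeds; "effort": joint torques, N m; "ee_pos": TCP position; "tool_rot": TCP orientation; "ft_force": force on the tool from outside, world axes, zero at the start; "torque": the same for the moment, N m; "width": finger opening in mm.
Only numpy, scipy, OpenCV 4.12 (cv2) and the standard library are available. Lean on these libraries where they do the work, as an engineer would, in place of code of your own. Each camera call takes 0.05 s, during which the arm holds its last target. There are 200 camera calls.

## Working session

There is one attempt and no reset: what is moved stays moved. The work goes in short steps, Python scripts to look and compute and a tool call to move; the robot and the scene stay as the last step left them, time stands still between calls to the robot, and variables do not carry over. Pictures are saved under pics/ and viewed, about 8 in all and at most 12, crops included, and the job is handed in when it is done.

Besides the shell and the picture viewer there is one more tool, called after "Call:" by a JSON object that holds its "fn" and its "kwargs", one argument or row to a line. jog_arm: Moves the arm, as the interface text tells. Its arguments: {"type":"object","properties":{"claw":{"type":"array","items":{"type":"number"}},"xyz":{"type":"array","items":{"type":"array","items":{"type":"number"}}},"turn":{"type":"array","items":{"type":"number"}},"force":{"type":"number"}},"required":["claw","xyz","turn"]}

```bash
mkdir -p pics; ls; python3 - <<'E'
from plant import *
import cv2
s=read_state();print({k:(v.tolist() if hasattr(v,'tolist') else v) for k,v in s.items()})
for n in('top','side'):
    c=read_camera(n);cv2.imwrite(f'pics/{n}0.png',c['pixels'][:,:,::-1]);print(n,c['intrinsics'],c['T'].round(3))
E
```

```text
pics
{'clock': 0.0, 'joint_pos': [1.0179136104567, 0.47781409433157224, 0.02232625710117129, 1.5564535015262626, -0.011494067717858299, 1.1092909641435547, -0.08313477549161888], 'dq': [0.0009842158969640227, 0.0007187497669706929, 0.0010174517244337274, 0.00015278874260220068, 0.00010285832491725758, 3.162674118865758e-05, 0.00011942360375525593], 'effort': [0.00022210365386854392, -59.645100831985474, 1.6078441590070724, -28.11954975128174, 0.0124150505871512, 0.009376512898597866, 3.076589905504079e-05], 'ee_pos': [290.1441602405496, -608.7589371465928, 208.11524367722507], 'tool_rot': [-3.0625090845878127, -0.692532705991498, 0.0008434366676183654], 'ft_force': [-0.48400567415031653, 0.014345557443103932, -1.161779914492523], 'torque': [-0.0025909294515707644, -0.025233359513239125, 0.041646870904161366], 'width': 85.36138973927923}
top [[385.19154936   0.         283.85930511]
 [  0.         385.19154936 213.88153742]
 [  0.           0.           1.        ]] [[ 8.00000e-03  9.91000e-01 -1.33000e-01  4.92342e+02]
 [-1.00000e+00  1.10000e-02  2.60000e-02  1.55070e+01]
 [ 2.80000e-02  1.33000e-01  9.91000e-01  9.29730e+02]
 [ 0.00000e+00  0.00000e+00  0.00000e+00  1.00000e+00]]
side [[505.65994356   0.         276.95327318]
 [  0.         505.65994356 209.11757789]
 [  0.           0.           1.        ]] [[ 7.73000e-01  3.25000e-01 -5.45000e-01 -2.05790e+01]
 [-6.35000e-01  3.91000e-01 -6.67000e-01 -7.97728e+02]
 [-4.00000e-03  8.61000e-01  5.08000e-01  6.36042e+02]
 [ 0.00000e+00  0.00000e+00  0.00000e+00  1.00000e+00]]
```

View pics/top0.png

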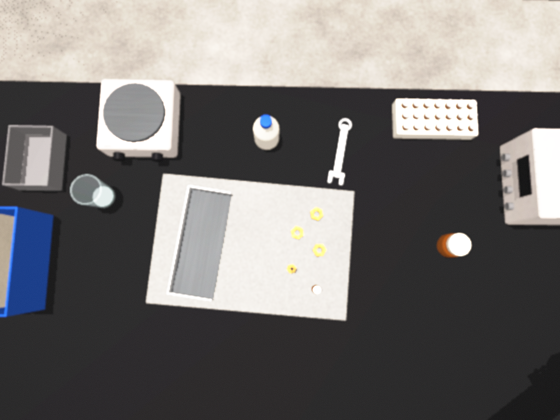

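View pics/side0.png

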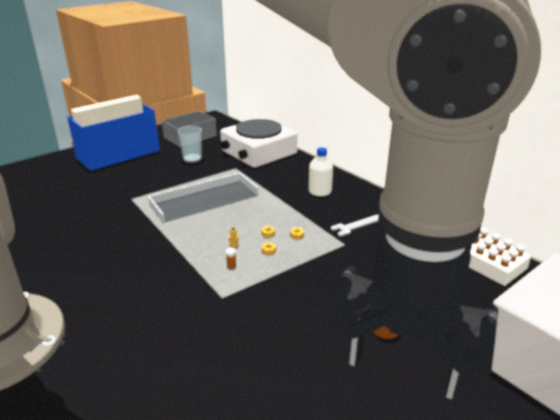

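The top view shows the pan (about 200,243, mouth facing image right), nuts at about (317,214), (297,232) and (319,250), the union at (292,269) and the vial at (317,290). The side view confirms this layout.

```bash
cat >h.py <<'E'
from plant import *
import cv2, numpy as np
def ray(c,u,v,z):
    K,T=c['intrinsics'],c['T']
    d=T[:3,:3]@np.array([(u-K[0,2])/K[0,0],-(v-K[1,2])/K[1,1],-1]);o=T[:3,3]
    return (o+d*(z-o[2])/d[2])[:2]
def blobs(c,lo,hi,z,amin=15):
    h=cv2.cvtColor(c['pixels'],cv2.COLOR_RGB2HSV);m=cv2.inRange(h,lo,hi)
    m=cv2.morphologyEx(m,cv2.MORPH_CLOSE,np.ones((3,3)))
    r=[]
    for k in cv2.findContours(m,cv2.RETR_EXTERNAL,cv2.CHAIN_APPROX_NONE)[0]:
        if cv2.contourArea(k)<amin: continue
        (u,v),_=cv2.minEnclosingCircle(k);x,y,w,hh=cv2.boundingRect(k)
        r.append((round(u,1),round(v,1),w,hh,cv2.contourArea(k),ray(c,u,v,z).round(1)))
    return r
def nuts(cams=('top','side')):
    for n in cams:
        c=read_camera(n)
        for b in blobs(c,(15,110,80),(35,255,255),10): print(n,*b)
    return c
E
python3 - <<'E'
from h import *
nuts()
c=read_camera('top')
h=cv2.cvtColor(c['pixels'],cv2.COLOR_RGB2HSV)
for u,v,n,z in((317,290,'vialtop',40),(292,269,'union',44)):print(n,ray(c,u,v,z))
for p in((190,187),(231,193),(213,299),(169,294)):print('pan',ray(c,*p,25).round(0),ray(c,*p,0).round(0))
cv2.imwrite('pics/c.png',cv2.resize(c['pixels'][170:325,140:360,::-1],None,fx=3.6,fy=3.6,interpolation=cv2.INTER_CUBIC))
E
```

```text
top 291.5 268.5 8 7 32.5 [486. -28.]
side 268.5 248.5 14 12 119.0 [531.5 -93.5]
side 296.8 233.0 13 11 106.0 [618.6 -86.8]
side 233.5 237.2 9 19 113.5 [498.9  -9.4]
side 267.9 231.2 13 12 100.0 [573.1 -39.4]
side 130.5 61.0 148 122 12210.0 [1003.8 1574. ]
vialtop [438.2082083 -84.9707226]
union [485.14459945 -27.58278516]
pan [676. 215.] [681. 221.]
pan [663. 118.] [668. 120.]
pan [416. 152.] [413. 156.]
pan [426. 253.] [424. 259.]
```

View pics/c.png

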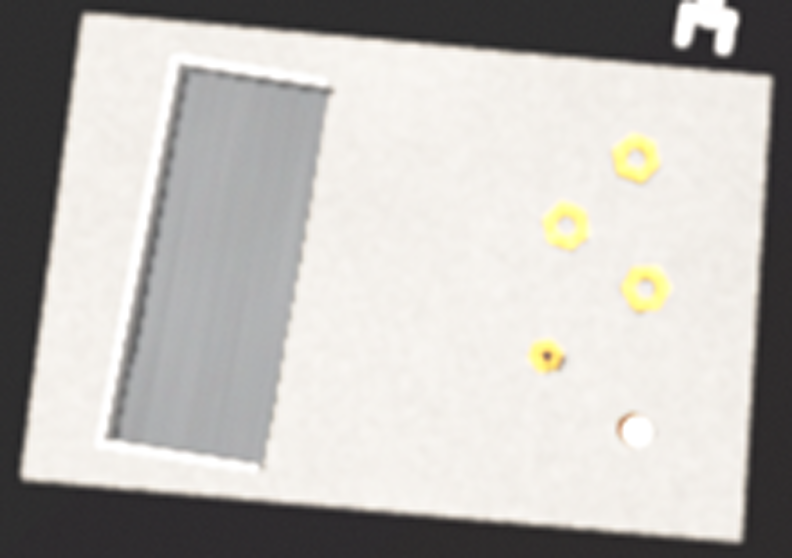

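The crop shows the pan floor, three nuts at about (637,158), (566,226), (645,288), the union at (547,356) and the vial cap at (637,430).

```bash
python3 - <<'E'
from h import *
c=read_camera('top')
for b in blobs(c,(20,70,120),(40,255,255),14): print(*b)
f=lambda x,y,z:ray(c,140+x/3.6,170+y/3.6,z)
m1=f(332,90,0);m2=f(263,466,0);print('mouth ends floor',m1,m2,np.linalg.norm(m1-m2))
print('back top edge inner z25',f(182,68,25),f(110,438,25))
for p in((637,158),(566,226),(645,288)):print(f(*p,14))
print('vial',f(637,430,40))
D=c['depth']
for u,v in((317,214),(297,232),(319,250),(317,289)):print(D[v-3:v+4,u-3:u+4].min())
x=(m1-m2)/np.linalg.norm(m1-m2);print('pan x axis',x,'or y',[-x[1],x[0]])
E
```

```text
291.0 268.3 9 8 46.0 [486.5 -26.7]
318.8 250.0 13 13 101.5 [530.1 -92.4]
296.9 232.7 12 12 96.0 [570.7 -40.2]
316.0 214.0 13 13 103.5 [616.4 -86.3]
mouth ends floor [662.69068966 117.33002742] [412.46579672 155.94064452] 253.1862492284131
back top edge inner z25 [671.59445677 213.60582651] [431.54817098 249.59634321]
[616.57632404 -88.46724835]
[570.55784775 -41.1029733 ]
[530.06459171 -93.42875246]
vial [439.4508042  -84.84868224]
922.6901
914.9926
909.3073
872.9951
pan x axis [ 0.98830364 -0.15249887] or y [np.float64(0.15249887072993076), np.float64(0.9883036448511641)]
```

```bash
cat >>h.py <<'E'
from scipy.spatial.transform import Rotation as R
O=np.array([545.2,186.]);PX=np.array([.9883,-.1525]);PY=np.array([.1525,.9883])
pan=lambda p:np.array([(np.array(p)[:2]-O)@PX,(np.array(p)[:2]-O)@PY])
wld=lambda a:O+a[0]*PX+a[1]*PY
def go(x,y,z,yaw):
    s=read_state();r=R.from_rotvec(s['tool_rot']).as_matrix()
    d=np.array([x,y,z])-s['ee_pos']
    t=(np.degrees(np.arctan2(r[1,0],r[0,0]))-yaw+90)%180-90
    print('to',[round(float(q),1) for q in(x,y,z,yaw)],'shift cm',(r.T@d/10).round(2),'turn',t.round(1))
E
python3 - <<'E'
from h import *
for n,p,e in(('A',(616.3,-87),(85,8)),('B',(570.6,-40.6),(45,8)),('C',(530.5,-93),(5,8))):
    p=np.array(p);w=wld(e);d=w-p;L=np.linalg.norm(d);d/=L;yaw=np.degrees(np.arctan2(d[1],d[0]))
    print(n,'pan',pan(p).round(1),'end',w.round(1),'dist',L.round(0))
    s=p-38*d;go(*s,100,yaw);print('end TCP',(w-27*d).round(1))
print('union,vial',pan((485.5,-27.5)),pan((439,-85)))
E
```

```text
A pan [ 111.9 -259. ] end [630.4 180.9] dist 268.0
to [614.3, -124.9, 100.0, 87.0] shift cm [ 50.07 -29.77  10.89] turn -61.5
end TCP [629. 154.]
B pan [  59.7 -220.1] end [590.9 187. ] dist 229.0
to [567.2, -78.4, 100.0, 84.9] shift cm [ 47.83 -35.99  10.9 ] turn -59.4
end TCP [588.5 160.2]
C pan [  28. -278.] end [551.4 193.1] dist 287.0
to [527.7, -130.9, 100.0, 85.8] shift cm [ 42.   -32.95  10.9 ] turn -60.3
end TCP [549.4 166.2]
union,vial [ -26.44276 -220.1063 ] [ -63.62996 -284.0248 ]
```

Call:
{"fn": "jog_arm", "kwargs": {
  "claw": [0.8,0.8,0.8,0.8,0.8,0.8,0.8,0.8,0.8,0.8,0.8,0.8,0.8,0.8,0.8,0.8,0.8,0.8,0.8,0.8],
  "xyz": [
    [3,-1.8,0.7],
    [6,-3.6,1.4],
    [9,-5.4,2.1],
    [12,-7.2,2.8],
    [15,-9,3.5],
    [18,-10.8,4.2],
    [21,-12.6,4.9],
    [24,-14.4,5.6],
    [27,-16.2,6.3],
    [30,-18,7],
    [33,-19.8,7.7],
    [36,-21.6,8.4],
    [39,-23.4,9.1],
    [42,-25.2,9.8],
    [45,-27,10.5],
    [48,-28.6,10.9],
    [50,-29.8,10.9],
    [50,-29.8,10.9],
    [50,-29.8,10.9],
    [50,-29.8,10.9]
  ],
  "turn": [-4,-8,-12,-16,-20,-24,-28,-32,-36,-40,-44,-48,-52,-56,-60,-61.5,-61.5,-61.5,-61.5,-61.5],
  "force": 20
}}

```text
clock: 1.97
ee_pos: [613.0, -125.9, 99.7]
tool_rot: [-2.28, -2.161, 0.001]
ft_force: [-0.9, -1.0, 0.1]
width: 8.3
```

```bash
python3 - <<'E'
from h import *
s=read_state();print(s['clock'],s['ee_pos'],s['width'],np.round(s['joint_pos'],2))
go(614.3,-125,4,87)
c=read_camera('side');cv2.imwrite('pics/s1.png',cv2.resize(c['pixels'][130:300,120:370,::-1],None,fx=3,fy=3))
E
```

```text
1.9667 [ 612.97240493 -125.93766511   99.73802961] 8.273236534405957 [ 0.35  0.54 -0.34  1.75  0.22  0.89 -0.14]
to [614.3, -125.0, 4.0, 87.0] shift cm [0.1  0.14 9.57] turn -0.1
```

View pics/s1.png

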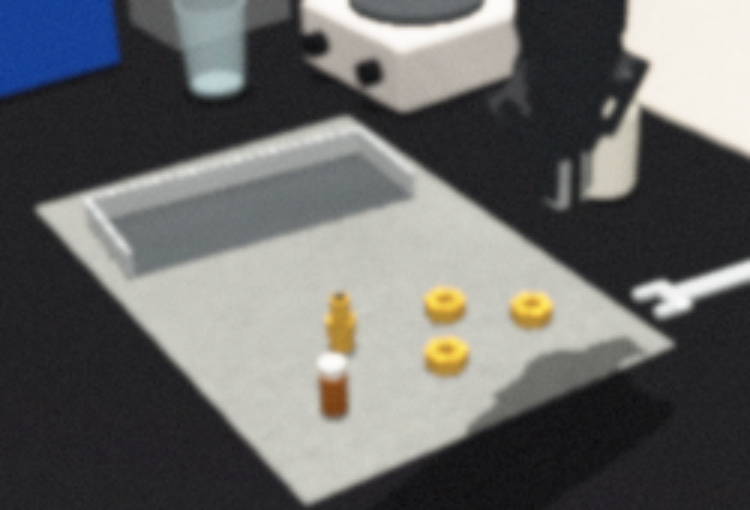

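The side crop shows the fingers raised behind the nuts, with all the nuts, vial (333,385) and union (340,325) untouched. I'm lowering behind nut A.

Call:
{"fn": "jog_arm", "kwargs": {
  "claw": [0.8,0.8,0.8,0.8,0.8,0.8,0.8],
  "xyz": [
    [0.1,0.1,2.5],
    [0.1,0.1,5],
    [0.1,0.1,7],
    [0.1,0.1,8.5],
    [0.1,0.1,9.4],
    [0.1,0.1,9.5],
    [0.1,0.1,9.5]
  ],
  "turn": [0,0,0,0,0,0,0]
}}

```text
clock: 2.6
ee_pos: [613.3, -126.8, 4.8]
tool_rot: [-2.282, -2.158, 0.003]
ft_force: [-0.0, 0.4, -0.3]
width: 8.4
```

```bash
python3 - <<'E'
from h import *
s=read_state();print(s['clock'],s['ee_pos'],s['ft_force'])
go(629,154,5,87)
c=nuts(('side',));cv2.imwrite('pics/s2.png',cv2.resize(c['pixels'][200:300,200:370,::-1],None,fx=4,fy=4))
E
```

```text
2.6 [ 613.34287518 -126.76969164    4.8489437 ] [-0.00209369  0.35855    -0.30291795]
to [629.0, 154.0, 5.0, 87.0] shift cm [ 2.812e+01 -1.000e-02 -4.000e-02] turn -0.2
side 268.5 248.5 14 12 119.0 [531.5 -93.5]
side 233.5 237.5 9 18 112.5 [498.1 -10.5]
side 296.3 233.2 13 11 92.0 [617.2 -86.6]
side 268.0 231.1 13 12 103.0 [573.5 -39.1]
side 135.9 69.7 143 122 11588.5 [ 953.2 1411.4]
```

View pics/s2.png

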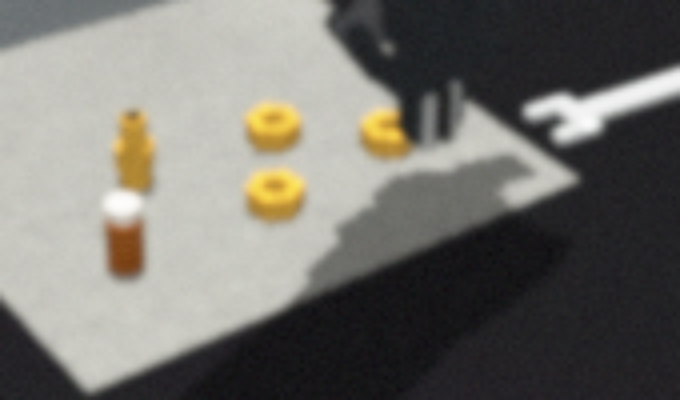

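The crop shows the fingers lowered just behind nut A (385,132) on the bench side. Pushing now.

Call:
{"fn": "jog_arm", "kwargs": {
  "claw": [0.8,0.8,0.8,0.8,0.8,0.8,0.8,0.8,0.8,0.8,0.8,0.8,0.8,0.8,0.8,0.8,0.8,0.8,0.8,0.8],
  "xyz": [
    [0.3,0,0],
    [0.7,0,0],
    [1.2,0,0],
    [1.8,0,0],
    [2.5,0,0],
    [3.2,0,0],
    [4,0,0],
    [4.8,0,0],
    [5.6,0,0],
    [6.4,0,0],
    [7.2,0,0],
    [8,0,0],
    [8.8,0,0],
    [9.6,0,0],
    [10.4,0,0],
    [11.2,0,0],
    [12,0,0],
    [12.6,0,0],
    [13,0,0],
    [13,0,0]
  ],
  "turn": [0,0,0,0,0,0,0,0,0,0,0,0,0,0,0,0,0,0,0,0]
}}

```text
clock: 4.32
ee_pos: [621.4, 4.7, 5.5]
tool_rot: [2.28, 2.16, -0.0]
ft_force: [0.4, 0.3, -0.1]
width: 8.4
```

```bash
python3 - <<'E'
from h import *
s=read_state();print(s['clock'],s['ee_pos'],s['ft_force'])
go(629,154,5,87)
nuts(('side',))
c=read_camera('top')
for b in blobs(c,(20,70,120),(40,255,255),14): print(*b)
E
```

```text
4.3167 [621.38924982   4.72446535   5.52240797] [ 0.36786907  0.30838981 -0.07684232]
to [629.0, 154.0, 5.0, 87.0] shift cm [14.95 -0.05  0.05] turn -0.1
side 268.1 247.7 15 13 135.5 [532.7 -90.6]
side 233.0 237.9 9 19 114.5 [496.3 -11.1]
side 296.5 233.0 14 11 110.5 [618.1 -86.3]
side 267.5 232.0 14 12 120.5 [570.3 -41.3]
side 135.8 67.0 143 122 11783.0 [ 974.5 1455.8]
```

```bash
python3 - <<'E'
from h import *
c=read_camera('side')
def proj(p):
    q=np.linalg.inv(c['T'])@np.r_[p,1];K=c['intrinsics'];return (K[0,2]+K[0,0]*q[0]/-q[2],K[1,2]-K[1,1]*q[1]/-q[2])
for z in(0,5,20,40):print(proj((613.3,-126.8,z)),proj(np.r_[read_state()['ee_pos'][:2],z]))
cv2.imwrite('pics/s3.png',cv2.resize(c['pixels'][150:300,180:370,::-1],None,fx=4,fy=4))
E
```

```text
(np.float64(306.91213166947654), np.float64(245.28650661698146)) (np.float64(272.8223106751666), np.float64(220.307691533419))
(np.float64(306.97236665868155), np.float64(243.413459190871)) (np.float64(272.80610215694196), np.float64(218.52288845823406))
(np.float64(307.1547318129395), np.float64(237.74269229436555)) (np.float64(272.75706369427957), np.float64(213.12301181626373))
(np.float64(307.4018309595631), np.float64(230.05897844820845)) (np.float64(272.6906991228231), np.float64(205.81526846938482))
```

View pics/s3.png

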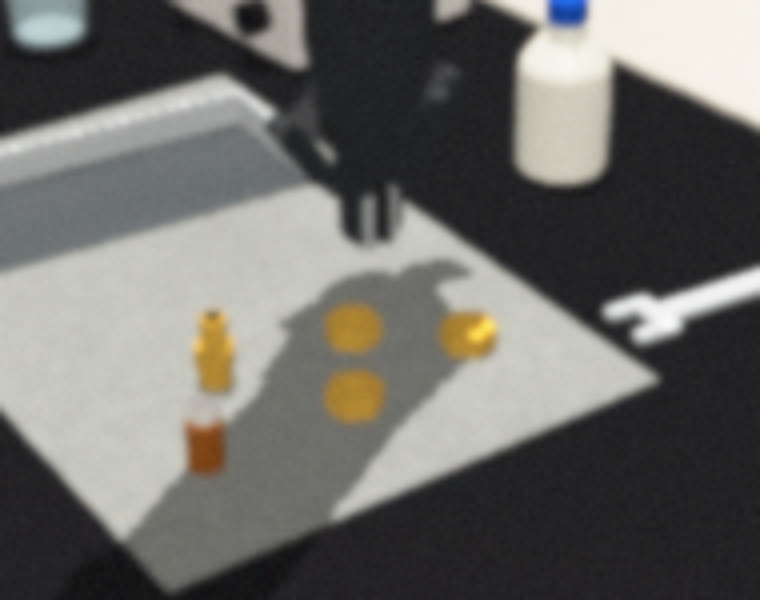

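The fingers passed above nut A. The crop shows their tips at (370,243) with a detached shadow, which suggests about 25 mm height although the TCP reads 5. I'll check with depth.

```bash
python3 - <<'E'
from h import *
c=read_camera('side');K,T,D=c['intrinsics'],c['T'],c['depth']
for v in range(196,222,2):
    for u in(268,272,277):
        d=D[v,u];p=T@[(u-K[0,2])/K[0,0]*d,-(v-K[1,2])/K[1,1]*d,-d,1];print((u,v),p[:3].round(0),end=' ')
    print()
s=read_state();r=R.from_rotvec(s['tool_rot']).as_matrix();print(s['ee_pos'],r[:,2],s['width'])
go(613.5,-126.8,40,87)
E
```

```text
(268, 196) [602.  -4.  76.] (272, 196) [612.  -7.  74.] (277, 196) [631.  -1.  65.] 
(268, 198) [603.  -3.  70.] (272, 198) [612.  -7.  68.] (277, 198) [626.  -8.  64.] 
(268, 200) [604.  -2.  64.] (272, 200) [609. -10.  66.] (277, 200) [626.  -8.  59.] 
(268, 202) [604.  -1.  58.] (272, 202) [614.  -3.  55.] (277, 202) [629.  -3.  50.] 
(268, 204) [602.  -4.  55.] (272, 204) [612.  -6.  52.] (277, 204) [628.  -6.  46.] 
(268, 206) [607.   2.  45.] (272, 206) [610.  -9.  49.] (277, 206) [627.  -7.  42.] 
(268, 208) [606.   1.  41.] (272, 208) [611.  -7.  42.] (277, 208) [627.  -7.  36.] 
(268, 210) [603.  -2.  38.] (272, 210) [614.  -4.  34.] (277, 210) [627.  -6.  30.] 
(268, 212) [636.  40.   0.] (272, 212) [612.  -7.  31.] (277, 212) [652.  25.   1.] 
(268, 214) [630.  32.   0.] (272, 214) [636.  23.   2.] (277, 214) [647.  18.   1.] 
(268, 216) [624.  25.   1.] (272, 216) [630.  17.   2.] (277, 216) [643.  14.  -2.] 
(268, 218) [617.  16.   2.] (272, 218) [626.  12.   0.] (277, 218) [633.   1.   2.] 
(268, 220) [613.  10.   0.] (272, 220) [620.   4.   1.] (277, 220) [627.  -6.   3.] 
[621.31305787   2.47558464   5.44887151] [-1.10572008e-04 -1.43454630e-03 -9.99998965e-01] 8.719302069887432
to [613.5, -126.8, 40.0, 87.0] shift cm [-12.96  -0.05  -3.44] turn -0.2
```

Depth puts the fingertips at z of about 29 mm while the TCP reads 5, so they really sit about 24 mm higher than stated. I'll go back behind A and lower further, watching force.

Call:
{"fn": "jog_arm", "kwargs": {
  "claw": [0.8,0.8,0.8,0.8,0.8,0.8,0.8,0.8,0.8,0.8,0.8,0.8,0.8,0.8],
  "xyz": [
    [0,0,-1.5],
    [-2,0,-2],
    [-5,0,-2],
    [-8,0,-2],
    [-11,0,-2],
    [-13,0,-2],
    [-13.2,0,-2],
    [-13.2,0,-2],
    [-13.2,0,-1],
    [-13.2,0,0],
    [-13.2,0,0.6],
    [-13.2,0,1],
    [-13.2,0,1.2],
    [-13.2,0,1.2]
  ],
  "turn": [0,0,0,0,0,0,0,0,0,0,0,0,0,0]
}}

```text
clock: 5.68
ee_pos: [613.4, -128.7, -7.3]
tool_rot: [-2.282, -2.159, 0.003]
ft_force: [0.4, -0.7, -0.6]
width: 8.4
```

```bash
cat >>h.py <<'E'
def tip():
    c=read_camera('side');K,T,D=c['intrinsics'],c['T'],c['depth'];s=read_state()
    V,U=np.mgrid[0:420,0:560];P=np.stack([(U-K[0,2])/K[0,0]*D,-(V-K[1,2])/K[1,1]*D,-D,np.ones_like(D)],-1)@T.T
    e=s['ee_pos'];dark=c['pixels'].max(-1)<70
    m=(abs(P[...,0]-e[0])<16)&(abs(P[...,1]-e[1])<14)&(P[...,2]>4)&(P[...,2]<90)
    z=np.sort(P[...,2][m]);print('t',s['clock'],'ee',e.round(1),'F',s['ft_force'].round(1),'w',s['width'],'tip z',z[:8].round(1))
    return c
E
python3 -c "
from h import *
tip();go(613.5,-127,-20,87)"
```

```text
t 5.7333 ee [ 613.7 -128.9   -6.7] F [-0.7 -0.1 -0.3] w 8.557933778003997 tip z [13.2 13.8 15.  16.  16.9 17.4 17.8 18.1]
to [613.5, -127.0, -20.0, 87.0] shift cm [ 0.19 -0.03  1.33] turn -0.2
```

Call:
{"fn": "jog_arm", "kwargs": {
  "claw": [0.8,0.8,0.8,0.8],
  "xyz": [
    [0,0,0.4],
    [0,0,0.8],
    [0,0,1.1],
    [0,0,1.1]
  ],
  "turn": [0,0,0,0]
}}

```text
clock: 6.07
ee_pos: [613.2, -128.9, -18.5]
tool_rot: [-2.282, -2.158, 0.003]
ft_force: [0.6, -0.4, 0.7]
width: 8.9
```

```bash
python3 - <<'E'
from h import *
c=tip();go(629,154,-18,87)
for b in blobs(c,(15,110,80),(35,255,255),10): print(*b)
cv2.imwrite('pics/s4.png',cv2.resize(c['pixels'][200:290,220:370,::-1],None,fx=5,fy=5))
E
```

```text
t 6.1167 ee [ 613.4 -128.9  -18.2] F [-0.3  0.5  0.4] w 8.734285993673074 tip z [4.  4.5 4.7 5.6 6.  6.1 6.3 6.4]
to [629.0, 154.0, -18.0, 87.0] shift cm [ 2.834e+01 -2.000e-02 -5.000e-02] turn -0.2
268.5 248.5 14 12 120.0 [531.5 -93.5]
296.0 233.0 10 11 65.0 [617.2 -85.6]
233.5 237.2 9 19 114.5 [498.9  -9.4]
268.0 231.1 13 12 102.0 [573.5 -39.1]
135.7 73.7 143 123 11052.0 [ 923.2 1351.7]
```

View pics/s4.png

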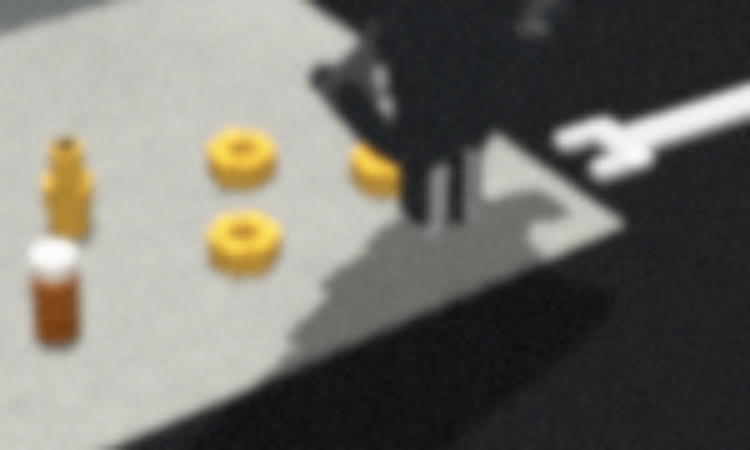

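Tips are now about 4 mm above the bench behind nut A (375,165 in the crop). Pushing.

Call:
{"fn": "jog_arm", "kwargs": {
  "claw": [0.8,0.8,0.8,0.8,0.8,0.8,0.8,0.8,0.8,0.8,0.8,0.8,0.8,0.8,0.8,0.8,0.8,0.8,0.8,0.8],
  "xyz": [
    [0.3,0,0],
    [0.7,0,0],
    [1.2,0,0],
    [1.8,0,0],
    [2.5,0,0],
    [3.2,0,0],
    [4,0,0],
    [4.8,0,0],
    [5.6,0,0],
    [6.4,0,0],
    [7.2,0,0],
    [8,0,0],
    [8.8,0,0],
    [9.6,0,0],
    [10.4,0,0],
    [11.2,0,0],
    [12,0,0],
    [12.6,0,0],
    [13,0,0],
    [13,0,0]
  ],
  "turn": [0,0,0,0,0,0,0,0,0,0,0,0,0,0,0,0,0,0,0,0]
}}

```text
clock: 7.78
ee_pos: [620.6, 2.4, -18.3]
tool_rot: [-2.28, -2.16, 0.002]
ft_force: [-0.1, 0.1, -0.3]
width: 8.5
```

```bash
python3 - <<'E'
from h import *
c=tip();go(629,154,-18,87)
for b in blobs(c,(15,110,60),(35,255,255),10): print(*b)
# clearance of gripper parts sideways (toward -x)
K,T,D=c['intrinsics'],c['T'],c['depth']
V,U=np.mgrid[0:420,0:560];P=np.stack([(U-K[0,2])/K[0,0]*D,-(V-K[1,2])/K[1,1]*D,-D,np.ones_like(D)],-1)@T.T
e=read_state()['ee_pos']
for a,b in((16,22),(22,30),(30,40),(40,60)):
    m=(e[0]-P[...,0]>a)&(e[0]-P[...,0]<b)&(abs(P[...,1]-e[1])<40)&(P[...,2]>18);print(a,b,np.sort(P[...,2][m])[:5].round(0))
E
```

```text
t 7.8333 ee [620.6   1.6 -18.4] F [-0.   0.4  0.1] w 8.377536138758 tip z [4.4 5.1 5.9 6.1 6.5 6.6 6.8 7.1]
to [629.0, 154.0, -18.0, 87.0] shift cm [15.26 -0.   -0.05] turn -0.1
268.2 248.0 15 13 135.5 [532.2 -91.6]
233.5 237.5 9 20 115.5 [498.1 -10.5]
267.7 232.0 14 12 117.5 [570.6 -41.6]
264.5 212.5 7 12 36.5 [618.2  30.6]
135.4 71.3 143 123 11371.5 [ 939.4 1388.4]
16 22 [18. 19. 19. 19. 20.]
22 30 [53. 54. 56. 57. 57.]
30 40 [49. 50. 50. 52. 53.]
40 60 [57. 58. 59. 62. 63.]
```

Nut A is moving with the fingers. I'll continue into the pan.

Call:
{"fn": "jog_arm", "kwargs": {
  "claw": [0.8,0.8,0.8,0.8,0.8,0.8,0.8,0.8,0.8,0.8,0.8,0.8,0.8,0.8,0.8,0.8,0.8,0.8,0.8,0.8],
  "xyz": [
    [0.3,0,0],
    [0.8,0,0],
    [1.5,0,0],
    [2.3,0,0],
    [3.2,0,0],
    [4.1,0,0],
    [5,0,0],
    [5.9,0,0],
    [6.8,0,0],
    [7.7,0,0],
    [8.6,0,0],
    [9.5,0,0],
    [10.4,0,0],
    [11.3,0,0],
    [12.2,0,0],
    [13.1,0,0],
    [14,0,0],
    [14.7,0,0],
    [15.2,0,0],
    [15.2,0,0]
  ],
  "turn": [0,0,0,0,0,0,0,0,0,0,0,0,0,0,0,0,0,0,0,0]
}}

```text
clock: 9.5
ee_pos: [628.9, 155.3, -18.5]
tool_rot: [-2.279, -2.161, 0.001]
ft_force: [-0.2, 0.4, 0.1]
width: 8.8
```

```bash
python3 - <<'E'
from h import *
c=tip()
for b in blobs(c,(15,110,60),(35,255,255),10): print(*b, pan(b[-1]).round(0))
go(571.5,-77,40,84.9);go(573,-79.5,40,84.9)
E
```

```text
t 9.55 ee [628.9 154.2 -18.5] F [ 0.3 -0.7  0.4] w 8.674637972059681 tip z [4.2 4.4 4.8 5.2 5.3 5.4 6.6 7. ]
268.5 248.5 14 12 119.0 [531.5 -93.5] [  29. -278.]
234.0 237.5 10 20 131.5 [499.  -11.2] [ -16. -202.]
268.0 231.5 13 12 104.0 [572.5 -40.4] [  62. -220.]
230.0 188.5 5 10 32.0 [624.4 184.6] [78. 11.]
135.4 70.0 143 122 11519.5 [ 949.1 1408.2] [ 213. 1269.]
to [571.5, -77.0, 40.0, 84.9] shift cm [-23.4   -4.49  -5.83] turn 2.0
to [573.0, -79.5, 40.0, 84.9] shift cm [-23.64  -4.33  -5.83] turn 2.0
```

Call:
{"fn": "jog_arm", "kwargs": {
  "claw": [0.8,0.8,0.8,0.8,0.8,0.8,0.8,0.8,0.8,0.8,0.8,0.8,0.8,0.8,0.8,0.8,0.8,0.8],
  "xyz": [
    [-1,0,0],
    [-2,0,-0.5],
    [-3,0,-2.5],
    [-5,-0.5,-5],
    [-8,-1.5,-5.8],
    [-11,-2.5,-5.8],
    [-14,-3.5,-5.8],
    [-17,-4.3,-5.8],
    [-20,-4.6,-5.8],
    [-22,-4.6,-5.8],
    [-23.1,-4.6,-5.8],
    [-23.1,-4.6,-5.8],
    [-23.1,-4.6,-5.8],
    [-23.1,-4.6,-4],
    [-23.1,-4.6,-2],
    [-23.1,-4.6,-0.8],
    [-23.1,-4.6,0],
    [-23.1,-4.6,0]
  ],
  "turn": [0,0,0,2,2,2,2,2,2,2,2,2,2,2,2,2,2,2]
}}

```text
clock: 11.05
ee_pos: [569.3, -72.4, -20.0]
tool_rot: [-2.313, -2.121, 0.005]
ft_force: [-0.7, 0.1, -0.1]
width: 8.6
```

```bash
python3 - <<'E'
from h import *
c=tip()
for b in blobs(c,(15,110,60),(35,255,255),10): print(*b, pan(b[-1]).round(0))
go(588.5,160.2,-18,84.9)
E
```

```text
t 11.1 ee [570.1 -72.8 -18.9] F [-0.2  0.7 -0.1] w 8.954634278971234 tip z [4.3 4.7 5.1 5.4 5.7 5.8 6.2 6.7]
268.1 248.5 15 14 131.5 [531. -93.] [  29. -278.]
233.5 237.5 9 18 113.5 [498.1 -10.5] [ -17. -201.]
265.5 231.5 7 10 41.5 [568.1 -36.8] [  57. -217.]
232.5 188.5 12 10 87.0 [629.4 180.4] [84.  7.]
135.3 65.3 143 122 11876.5 [ 985.6 1484.2] [ 237. 1350.]
to [588.5, 160.2, -18.0, 84.9] shift cm [23.37 -0.2  -0.1 ] turn 0.1
```

Nut A is inside the pan at about (84, 7) in its frame. Pushing B.

Call:
{"fn": "jog_arm", "kwargs": {
  "claw": [0.8,0.8,0.8,0.8,0.8,0.8,0.8,0.8,0.8,0.8,0.8,0.8,0.8,0.8,0.8,0.8,0.8,0.8,0.8,0.8],
  "xyz": [
    [0.3,0,0],
    [0.7,0,0],
    [1.2,0,0],
    [1.8,0,0],
    [2.5,0,0],
    [3.2,0,0],
    [4,0,0],
    [4.8,0,0],
    [5.6,0,0],
    [6.4,0,0],
    [7.2,0,0],
    [8,0,0],
    [8.8,0,0],
    [9.6,-0.1,0],
    [10.4,-0.1,0],
    [11.2,-0.1,0],
    [12,-0.1,0],
    [12.6,-0.1,0],
    [13,-0.1,0],
    [13,-0.1,0]
  ],
  "turn": [0,0,0,0,0,0,0,0,0,0,0,0,0,0,0,0,0,0,0,0]
}}

```text
clock: 12.77
ee_pos: [580.5, 58.3, -19.0]
tool_rot: [-2.313, -2.122, 0.002]
ft_force: [0.4, -0.7, 0.2]
width: 8.5
```

```bash
python3 - <<'E'
from h import *
c=tip()
for b in blobs(c,(15,110,60),(35,255,255),10): print(*b, pan(b[-1]).round(0))
go(588.5,160.2,-18,84.9)
E
```

```text
t 12.8167 ee [580.4  57.5 -19. ] F [-0.3  1.2 -0. ] w 8.67378692846634 tip z [4.5 4.6 4.8 5.  6.  6.4 6.7 7.8]
268.5 248.5 14 12 120.0 [531.5 -93.5] [  29. -278.]
234.0 237.5 10 20 131.0 [498.9 -11.3] [ -16. -202.]
236.5 209.0 4 9 18.5 [576.   87.3] [ 45. -93.]
231.0 189.0 7 11 34.0 [624.8 180.6] [79.  7.]
136.3 62.9 143 121 11939.0 [1008.8 1521.9] [ 254. 1391.]
to [588.5, 160.2, -18.0, 84.9] shift cm [10.3  -0.08 -0.1 ] turn 0.1
```

Call:
{"fn": "jog_arm", "kwargs": {
  "claw": [0.8,0.8,0.8,0.8,0.8,0.8,0.8,0.8,0.8,0.8,0.8,0.8,0.8,0.8,0.8],
  "xyz": [
    [0.3,0,0],
    [0.8,0,0],
    [1.5,0,0],
    [2.3,0,0],
    [3.2,0,0],
    [4.1,0,0],
    [5,0,0],
    [5.9,0,0],
    [6.8,-0.1,0],
    [7.7,-0.1,0],
    [8.5,-0.1,0],
    [9.3,-0.1,0],
    [9.9,-0.1,0],
    [10.3,-0.1,0],
    [10.3,-0.1,0]
  ],
  "turn": [0,0,0,0,0,0,0,0,0,0,0,0,0,0,0]
}}

```text
clock: 14.07
ee_pos: [588.4, 161.6, -18.9]
tool_rot: [-2.312, -2.123, 0.002]
ft_force: [-0.2, 0.4, 0.2]
width: 8.5
```

```bash
python3 - <<'E'
from h import *
c=tip()
for b in blobs(c,(15,110,60),(35,255,255),10): print(*b, pan(b[-1]).round(0))
go(528.5,-128,40,85.8)
E
```

```text
t 14.1167 ee [588.3 160.7 -19. ] F [-0.1 -0.2  0. ] w 8.61279334098813 tip z [4.7 4.8 5.1 5.4 5.6 5.7 5.8 6.1]
268.5 248.5 14 12 120.0 [531.5 -93.5] [  29. -278.]
232.5 237.5 10 20 124.5 [496.4  -9. ] [ -18. -200.]
233.1 188.4 9 10 64.5 [631.1 179.8] [86.  7.]
133.5 62.9 140 122 11355.5 [ 999.3 1531.5] [ 244. 1399.]
to [528.5, -128.0, 40.0, 85.8] shift cm [-29.27  -3.5   -5.89] turn -0.7
```

Call:
{"fn": "jog_arm", "kwargs": {
  "claw": [0.8,0.8,0.8,0.8,0.8,0.8,0.8,0.8,0.8,0.8,0.8,0.8,0.8,0.8,0.8,0.8,0.8,0.8,0.8,0.8],
  "xyz": [
    [-1,0,0],
    [-2,0,-0.5],
    [-3,0,-2.5],
    [-5,-0.2,-5],
    [-8,-0.8,-5.8],
    [-11,-1.2,-5.8],
    [-14,-1.6,-5.8],
    [-17,-2,-5.8],
    [-20,-2.5,-5.8],
    [-23,-3,-5.8],
    [-26,-3.3,-5.8],
    [-28.3,-3.5,-5.8],
    [-29.3,-3.5,-5.8],
    [-29.3,-3.5,-5.8],
    [-29.3,-3.5,-5.8],
    [-29.3,-3.5,-4],
    [-29.3,-3.5,-2],
    [-29.3,-3.5,-0.8],
    [-29.3,-3.5,0],
    [-29.3,-3.5,0]
  ],
  "turn": [0,0,0,-0.7,-0.7,-0.7,-0.7,-0.7,-0.7,-0.7,-0.7,-0.7,-0.7,-0.7,-0.7,-0.7,-0.7,-0.7,-0.7,-0.7]
}}

```text
clock: 15.78
ee_pos: [527.4, -126.6, -20.5]
tool_rot: [-2.296, -2.137, 0.005]
ft_force: [-0.7, 0.2, 0.7]
width: 8.5
```

```bash
python3 - <<'E'
from h import *
c=tip()
for b in blobs(c,(15,110,60),(35,255,255),10): print(*b, pan(b[-1]).round(0))
go(550.4,166.2,-18,85.8)
E
```

```text
t 15.8333 ee [ 528.  -127.1  -19.5] F [ 0. -0. -0.] w 8.56304159493517 tip z [4.1 4.9 5.4 5.4 5.5 5.5 5.7 5.9]
265.0 249.5 7 10 38.5 [523.4 -91.6] [  21. -278.]
233.5 237.5 9 18 112.5 [498.1 -10.5] [ -17. -201.]
226.3 190.6 25 14 185.5 [610.5 181.4] [65.  5.]
135.0 60.0 145 122 12140.0 [1029.2 1577.6] [ 266. 1449.]
to [550.4, 166.2, -18.0, 85.8] shift cm [29.41  0.12 -0.13] turn 0.1
```

Call:
{"fn": "jog_arm", "kwargs": {
  "claw": [0.8,0.8,0.8,0.8,0.8,0.8,0.8,0.8,0.8,0.8,0.8,0.8,0.8,0.8,0.8,0.8,0.8,0.8,0.8,0.8],
  "xyz": [
    [0.3,0,0],
    [0.7,0,0],
    [1.2,0.1,0],
    [1.8,0.1,0],
    [2.5,0.1,0],
    [3.2,0.1,0],
    [4,0.1,0],
    [4.8,0.1,0],
    [5.6,0.1,0],
    [6.4,0.1,0],
    [7.2,0.1,0],
    [8,0.1,0],
    [8.8,0.1,0],
    [9.6,0.1,0],
    [10.4,0.1,0],
    [11.2,0.1,0],
    [12,0.1,0],
    [12.6,0.1,0],
    [13,0.1,0],
    [13,0.1,0]
  ],
  "turn": [0,0,0,0,0,0,0,0,0,0,0,0,0,0,0,0,0,0,0,0]
}}

```text
clock: 17.5
ee_pos: [538.5, 4.0, -19.4]
tool_rot: [-2.295, -2.139, 0.003]
ft_force: [0.5, -0.4, 0.2]
width: 8.3
```

```bash
python3 - <<'E'
from h import *
c=tip()
for b in blobs(c,(15,110,60),(35,255,255),10): print(*b, pan(b[-1]).round(0))
go(550.4,166.2,-18,85.8)
E
```

```text
t 17.55 ee [538.4   3.1 -19.4] F [-0.8  0.3  0.1] w 8.619624107281759 tip z [4.3 5.3 5.4 5.5 5.8 6.2 6.3 6.4]
234.0 233.0 10 29 169.0 [509.5   3.7] [  -7. -186.]
219.9 191.3 13 11 89.5 [595.4 188.9] [49. 11.]
133.5 59.5 146 123 12003.5 [1027.8 1591.3] [ 263. 1462.]
to [550.4, 166.2, -18.0, 85.8] shift cm [16.36  0.04 -0.13] turn 0.1
```

Call:
{"fn": "jog_arm", "kwargs": {
  "claw": [0.8,0.8,0.8,0.8,0.8,0.8,0.8,0.8,0.8,0.8,0.8,0.8,0.8,0.8,0.8,0.8,0.8,0.8,0.8,0.8],
  "xyz": [
    [0.3,0,0],
    [0.8,0,0],
    [1.5,0,0],
    [2.4,0,0],
    [3.3,0,0],
    [4.3,0,0],
    [5.3,0,0],
    [6.3,0,0],
    [7.3,0,0],
    [8.3,0,0],
    [9.3,0,0],
    [10.3,0,0],
    [11.3,0,0],
    [12.3,0,0],
    [13.3,0,0],
    [14.3,0,0],
    [15.2,0,0],
    [15.9,0,0],
    [16.4,0,0],
    [16.4,0,0]
  ],
  "turn": [0,0,0,0,0,0,0,0,0,0,0,0,0,0,0,0,0,0,0,0]
}}

```text
clock: 19.22
ee_pos: [550.1, 168.3, -19.2]
tool_rot: [-2.294, -2.14, 0.003]
ft_force: [-0.1, -0.1, 0.4]
width: 8.2
```

Call:
{"fn": "jog_arm", "kwargs": {
  "claw": [0.8,0.8,0.8,0.8,0.8,0.8,0.8,0.8,0.8,0.8,0.8,0.8,0.8,0.8,0.8,0.8,0.8,0.8],
  "xyz": [
    [-0.7,0,0],
    [-1.5,0,0],
    [-2.5,0,-1.5],
    [-3,0,-4],
    [-3,0,-7],
    [-4,0,-10],
    [-7,0,-12],
    [-10,0,-15],
    [-13,0,-18],
    [-16,0,-20],
    [-19,0,-20],
    [-22,0,-20],
    [-25,0,-20],
    [-28,0,-20],
    [-31,0,-20],
    [-34,0,-20],
    [-36,0,-20],
    [-36,0,-20]
  ],
  "turn": [0,0,0,0,0,0,0,0,0,0,0,0,0,0,0,0,0,0]
}}

```text
clock: 20.72
ee_pos: [523.3, -198.9, 179.9]
tool_rot: [-2.306, -2.129, 0.007]
ft_force: [-0.4, -0.1, -0.3]
width: 8.7
```

```bash
python3 - <<'E'
from h import *
for n in('side','top'):
    c=read_camera(n)
    for b in blobs(c,(15,80,60),(40,255,255),10): print(n,*b, pan(b[-1]).round(0))
    k=c['pixels'][150:300,120:320] if n=='side' else c['pixels'][160:330,100:360]
    cv2.imwrite(f'pics/{n}9.png',cv2.resize(k[:,:,::-1],None,fx=3,fy=3))
E
```

```text
side 233.5 237.5 11 20 138.0 [498.1 -10.5] [ -17. -201.]
side 203.8 195.7 14 11 109.0 [550.6 195.6] [ 4. 10.]
side 226.2 190.0 27 14 212.5 [612.1 184.3] [66.  9.]
side 131.0 61.0 149 121 12497.0 [1005.6 1572.4] [ 244. 1440.]
top 291.3 268.7 9 8 45.5 [485.6 -27.6] [ -26. -220.]
top 198.9 241.1 15 14 133.0 [548.8 192.2] [3. 7.]
top 205.5 216.0 17 29 262.0 [609.  178.7] [64.  3.]
```

View pics/side9.png

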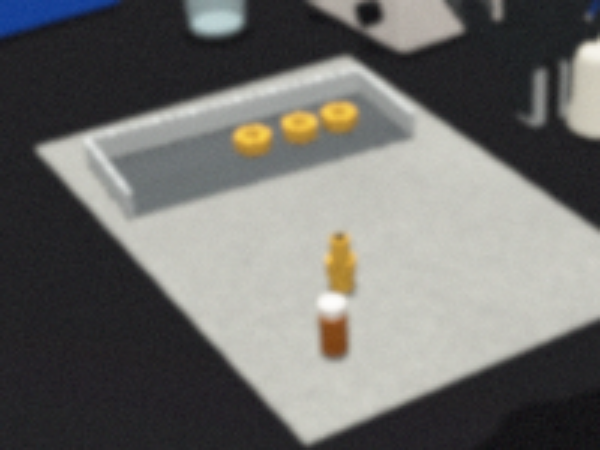

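View pics/top9.png

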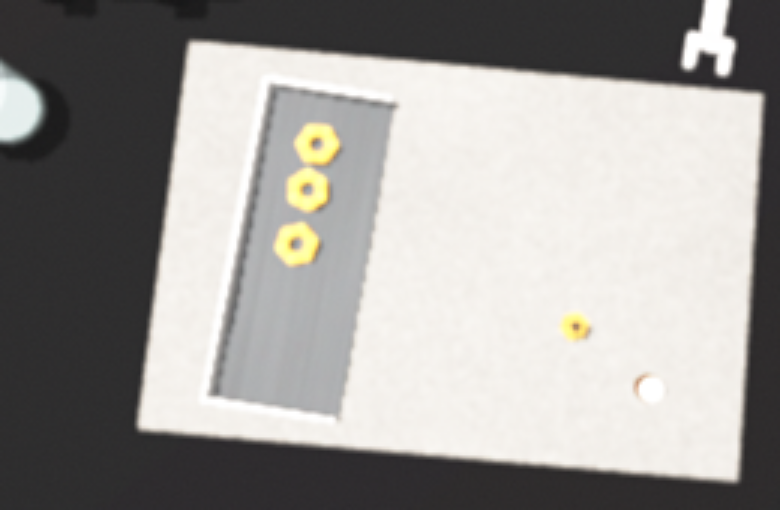

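Both views show all three nuts flat and well inside the pan: top crop (317,143), (307,189), (297,244), side crop (340,116), (300,127), (252,138). The union (575,326) and vial (650,388) in the top crop still stand in place, and the arm is clear.

```bash
python3 -c "
from plant import *
print(sign_off())"
```

```text
the job is handed in; nothing more can be done
None
```

All three nuts are now inside the pan. I swept them in one at a time with nearly closed fingers, and the job was handed in at about 21 s.

- **Nuts:** in the last pictures from both cameras they lie flat. Their centres are about 40 mm or more from the walls and mouth, roughly 3–10 mm past the pan's centre line.
- **Union and vial:** both are still standing. The union measures where it started. The vial I checked only by eye in the two views.
- **Other bystanders:** I saw the near parts of the beaker, bottle and wrench where they had been. I did not look at the jar again, but the arm stayed well clear of it.
- **Forces:** readings at the end of each move stayed around 1 N.

**Disagreement:** the real fingertips sit about 24 mm higher than the reported TCP. My first sweep therefore passed over nut A without touching it. After measuring tip height with the side camera's depth, I ran the pushes at a reported height of about -19 mm, which put the tips about 4–5 mm above the bench.

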